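Run a packed carton into the closing bay and tuck its lid

ROBOT

A 6-joint arm with a two-finger parallel gripper is mounted at the origin on a cart in front of the work surface, level with it; the furniture and walls round the work are solid. World frame = base frame: x ahead of the robot, y to its left, z up, the work surface at z = 0. Lengths are in m, angles in rad, forces in N, time in s.
With the tool pointing down it reaches from about 0.325 to 0.9 m from the base axis. Payload 6.1 kg.
Tool frame: the origin (TCP) lies midway between the tips of the shut fingers; the grasp point (between the pads) lies 19 mm behind it; x points along the fingers, y is the direction in which the jaws open and shut, and the axes are right-handed (so a half turn about x gives the same grasp; the last joint's range is limited). The gripper opens to 85 mm and grips with 20 to 120 N. Pads are 22 mm wide; open, the fingers measure 114 mm over their backs; the gripper's body (76 mm by 85 mm) begins 54 mm behind the grasp point. The pads swing forward as they close: fully open they stand 13 mm farther back than shut.
Start: joints at [1.198, 0.22, 1.526, -0, 1.395, -0.126], TCP at [0.153, 0.606, 0.231] pointing down, gripper open.
Joint ranges: [-2.98, 2.98], [-0.91, 2.08], [0.09, 2.57], [-1.24, 4.39], [0.2, 2.65], [-2.68, 2.68]. Speed limits (rad/s): [2.57, 2.57, 3.01, 3.14, 3.14, 3.14].

INTERFACE

Orientations are given as [roll, pitch, yaw] about the fixed x, y, z axes, in that order (R = Rz(yaw) Ry(pitch) Rx(roll)).
In Python, from plant import movep, move_l, set_joints, gripper_to, hold, inverse_kinematics, observe, get_image, get_calibration, Unreachable, job_done gives the robot as it stands. Calls block until the motion is done:
- movep(position, orientation): joint-space move of the TCP to a pose.
- move_l(position, feed=0.15, rotation=None, max_force=None): straight line of the TCP; rotation=None keeps the orientation; feed is the mean speed in m/s. With max_force (N) it stops when the force on the tool has changed by that much, and returns True; else False.
- set_joints(angles): joint-space move.
- gripper_to(opening, f_grip=None): finger opening in m; f_grip is the grip in N (None keeps the last); returns when the fingers have stopped.
- hold(seconds).
- inverse_kinematics(position, orientation): joint angles nearest the present ones, or None.
- observe(): the state.
- get_image(name): name is "scene" or "top"; returns (picture, depth): 420x560x3 uint8, red, green, blue; 420x560 float32, m along the optical axis (not along the pixel's ray), 0 where there is no reading.
- get_calibration(name): a dict with "intrinsics" (3x3 intrinsics, pixels), "world_from_camera" (4x4, takes a point from camera to world coordinates). Camera axes: x right, y down, z forward; pixel columns grow to the right and rows downward; lengths in m; the calibration is good to about 2 mm. A picture is of the moment at which its call begins. get_calibration takes no time and is no camera call.
A pose or a line that the arm cannot do raises Unreachable and nothing moves.
- job_done(): hands the job in, once; it reports no verdict.
The state is a dict: "time_s": time; "q": joint angles; "joint_velocities": joint speeds; "joint_torque": joint torques, N m; "eef_pos": TCP position; "tcp_rot": TCP orientation; "ft_force": force on the tool from outside, world axes, zero at the start; "torque": the same for the moment, N m; "opening": finger opening in m.
Only numpy, scipy, OpenCV 4.12 (cv2) and the standard library are available. Lean on these libraries where they do the work, as an engineer would, in place of code of your own. Each camera call takes 0.05 s, during which the arm holds its last target. There are 200 camera calls.

TASK

Push the open carton along the roller track into the bay until it is fully home against the end stop, with its lid still open. Then swing the lid over and press its front edge down until the tab snaps in behind the carton's front rim, so that the lid stays shut by itself with the carton still home in the bay. Keep the carton upright on the rollers and leave the other things on the cabinet alone.

Things in the scene. Friction and masses are not known exactly. Their poses are not given: they have to be found in the camera images.
- roller_track: Fixed metal track, 415 mm long (its y), 163 wide (its x, away from the robot), 11 free rollers across it, tops at z = 34 mm. Origin on the cabinet top under its middle. The bay is the 160 mm at the -y end: dark cheeks (top z = 84) and an upright end stop (top z = 88, inner face at y = -200). Low guides (top z = 53) elsewhere. Channel 137 mm wide.
- stop_face (a point): Centre of the end stop's inner face, at track (0, -200, 60) mm; axes as the track's. The carton is home when its leading end touches this face.
- carton: Loose open cardboard carton on the rollers, 130 (its x) x 150 (y, along the track) x 84 mm high when shut, 0.7 kg. Origin: centre of its underside; x away from the robot, -y to the stop. Wall tops at 76 mm. The front (-x, near) wall ends in a rolled rim, a round bead 10 mm thick centred at x = -61, z = 71.5 mm. Lid hinged along the far (+x) top edge.
- carton_lead (a point): Middle of the carton's leading end face (carton (0, -75, 26) mm), which is to meet the stop face.
- carton_trail (a point): Middle of the carton's trailing end face (carton (0, 75, 50) mm), where it can be pushed towards the stop.
- carton_lid (a joint): Angle of the lid: 0 shut flat, about 1.57 upright, stands open at about 1.6 to 1.9. Light fold stiffness springs it open again (about 1 N at the front edge) until the tab has snapped in. Its stop is at -0.025; snapped in it rests at about 0.0 to 0.03.
- lid_hinge (a point): Middle of the lid's hinge line (carton (65, 0, 80) mm); the line runs along the carton's y.
- lid_edge (a point): Middle of the lid's free edge, on its outer face: 128 mm from the hinge line. The lid is a panel 128 by 150 mm, 4 mm thick, its inner face in the plane of the hinge line.
- tab_bead (a point): Centre of the 6 mm bead at the end of the tab, a sprung flap 90 mm wide, 20 mm deep on the lid's inner face, 119 mm from the hinge. It must be pressed past the rolled rim with about 5 to 10 N on the lid over the tab; shut, it lies at carton x = -55, z = 64 mm, inside and below the rim's bulge.
- small_carton: Bystander: loose closed carton 84 x 106 x 52 mm behind the track on the left. Origin under its centre.
- flanged_arbor: Bystander: loose steel arbor with a round foot, 68 mm across, 88 mm high, behind the track on the right. Origin under its centre.
- lidded_pot: Bystander: loose yellowish pot with lid, 82 mm across, 97 mm high, on the left. Origin under its centre.

How it is judged:
By the outcome, as a careful person would: the job done as asked, in the order asked, and still so for the second after the job is handed in, with the robot touching nothing.
It also fails if it takes over 58 s, if anything falls off the work surface, if the arm or the gripper's body presses on something with over 40 N, if the wrist force passes 120 N, or if a joint passes its speed limit or range.

## Working session

There is one attempt and no reset: what is moved stays moved. The work goes in short steps, each a Python script; the robot and the scene stay as the last script left them, time stands still between calls to the robot, and variables do not carry over. Pictures are saved under pics/ and viewed, about 8 in all and at most 12, crops included, and the job is handed in when it is done.

```bash
ls; mkdir -p pics; cat > h.py <<'E'
import numpy as np, cv2
from plant import *
def snap(n,f):
    im,d=get_image(n); cv2.imwrite('pics/'+f+'.png',im[...,::-1]); np.savez('pics/'+f,im=im,d=d); return im,d
def cloud(n,d):
    c=get_calibration(n); K=np.array(c['intrinsics']); T=np.array(c['world_from_camera'])
    v,u=np.mgrid[:d.shape[0],:d.shape[1]]
    P=np.stack([(u-K[0,2])/K[0,0]*d,(v-K[1,2])/K[1,1]*d,d],-1)
    return P@T[:3,:3].T+T[:3,3]
E
python3 - <<'E'
from h import *
for n in('scene','top'):
    im,d=snap(n,n+'0'); c=get_calibration(n); print(n,np.round(c['intrinsics'],1).tolist(),np.round(c['world_from_camera'],3).tolist(),(d==0).mean())
a,b=[cv2.imread(f'pics/{n}0.png') for n in('scene','top')]
print(observe())
E
```

```text
pics
scene [[437.9, 0.0, 283.8], [0.0, 437.9, 207.3], [0.0, 0.0, 1.0]] [[0.602, -0.451, 0.659, -0.283], [-0.799, -0.332, 0.502, -0.595], [-0.008, -0.828, -0.56, 0.854], [0.0, 0.0, 0.0, 1.0]] 0.006777210884353742
top [[422.9, 0.0, 274.2], [0.0, 422.9, 214.6], [0.0, 0.0, 1.0]] [[0.028, -0.994, 0.107, 0.491], [-1.0, -0.026, 0.018, 0.063], [-0.015, -0.107, -0.994, 1.252], [0.0, 0.0, 0.0, 1.0]] 0.004056122448979592
{'time_s': 0.1, 'q': array([ 1.19791627e+00,  2.21146701e-01,  1.52749987e+00,  6.27574199e-06,
        1.39467251e+00, -1.26125536e-01]), 'joint_velocities': array([-2.10716459e-04, -4.38662970e-03, -1.71678379e-03,  1.62661864e-05,
        9.57365109e-04,  1.08310337e-03]), 'joint_torque': array([ 1.52942535e-03, -4.98242998e+01, -3.90545976e+01, -2.46659492e-04,
        5.59946973e-03,  3.07514620e-05]), 'eef_pos': array([0.15248181, 0.60556186, 0.23030729]), 'tcp_rot': array([-1.70049962,  1.56906989, -1.94725524]), 'ft_force': array([ 0.35191988,  0.36841531, -0.47909206]), 'torque': array([0.0382859 , 0.04579075, 0.02799694]), 'opening': 0.0854337479989844}
```

View pics/scene0.png

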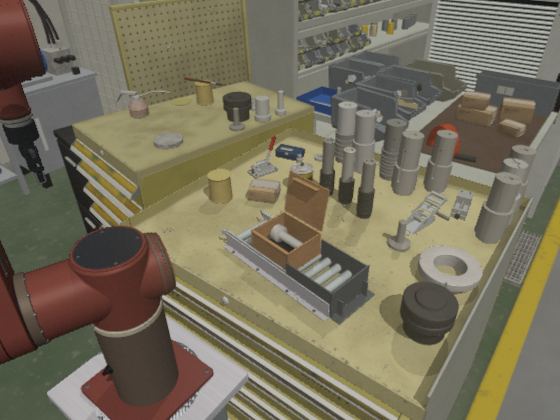

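View pics/top0.png

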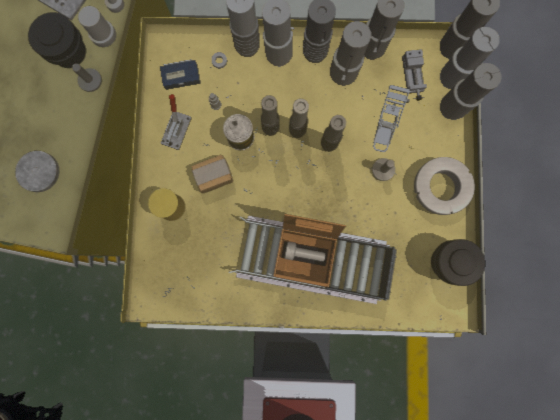

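```bash
python3 - <<'E'
from h import *
z=np.load('pics/top0.npz'); P=cloud('top',z['d']); im=z['im']
reg=np.zeros(P.shape[:2],bool); reg[205:310,225:405]=1
def rect(m,l):
    p=P[m&reg][:,:2]*1000; r=cv2.minAreaRect(p.astype(np.float32)); print(l,len(p),np.round(r[0],1),np.round(r[1],1),round(r[2],2),np.round(cv2.boxPoints(r)).tolist())
Z=P[...,2]
print(np.histogram(Z[reg],bins=np.arange(-.01,.27,.01)))
rect((Z>.075)&(Z<.095)&(np.mgrid[:420,:560][1]>335),'bay')
rect((Z>.02)&(Z<.06),'track')
rect((Z>.102)&(Z<.118),'carton')
rect((Z>.13)&(Z<.26),'lid')
rect((Z>.215)&(Z<.26),'lidtop')
c=cv2.resize(z['im'][200:315,220:410,::-1],None,fx=4,fy=4,interpolation=cv2.INTER_CUBIC); cv2.imwrite('pics/c1.png',c)
q=P[reg&(Z>.125)]; 
for lo in np.arange(.12,.25,.02):
    s=P[reg&(Z>lo)&(Z<lo+.02)]; print(round(lo,2),len(s),s.mean(0).round(3) if len(s) else '')
for y in(200+np.arange(0,115,8)): print(y,(Z[y,228:408:8]*1000).astype(int))
E
```

```text
(array([4849, 6197,  103,  961, 2998,  730,  588,  101,  135,  585,  175,
        295,  250,   53,   57,   63,   61,   32,   25,   21,   30,   22,
         27,   37,  378,   62,    0,    0]), array([-0.01,  0.  ,  0.01,  0.02,  0.03,  0.04,  0.05,  0.06,  0.07,
        0.08,  0.09,  0.1 ,  0.11,  0.12,  0.13,  0.14,  0.15,  0.16,
        0.17,  0.18,  0.19,  0.2 ,  0.21,  0.22,  0.23,  0.24,  0.25,
        0.26,  0.27]))
bay 336 [ 475.8 -160.4] [157.8 146.1] 80.8 [[391.0, -227.0], [535.0, -250.0], [561.0, -94.0], [416.0, -71.0]]
track 5277 [496.7 -29.5] [453.6 159.5] 80.96 [[382.0, -241.0], [540.0, -266.0], [611.0, 182.0], [454.0, 207.0]]
carton 510 [500.9  -3.3] [149.9 132.7] 80.89 [[424.0, -67.0], [555.0, -88.0], [578.0, 60.0], [447.0, 81.0]]
lid 815 [579.6 -16.1] [149.8  25.1] 81.31 [[556.0, -88.0], [581.0, -92.0], [603.0, 56.0], [578.0, 60.0]]
lidtop 486 [579.9 -15.6] [148.7  24.6] 81.15 [[556.0, -87.0], [581.0, -91.0], [604.0, 56.0], [579.0, 60.0]]
0.12 110 [ 0.568 -0.014  0.13 ]
0.14 124 [ 0.572 -0.015  0.15 ]
0.16 57 [ 0.576 -0.01   0.169]
0.18 51 [ 0.579 -0.014  0.191]
0.2 49
[... 726 characters left out ...]
 1  33   0  30  45  92  82  86  84  84 106  37   4  30  32
   0  32  48  53  -1]
264 [  3  -1  35  -1  33  26 113  37  37  35  38  40  51 110  34  27   4  32
   1  32  65   1  -2]
272 [-1 53 50 43 31 28 42 39 39 39 38 42 39 -1 29 33  1 34 -1 28 79  3  0]
280 [  1   0   0   2   6  -2  53   0  53 107 111  42  36  24  -2  33   1  33
  24   0  88   1  -1]
288 [   0   -1   -1    0   -2   -1    1    2 1252    6    5   47   17   87
    1   33   -3   27   31   11   87    0   -2]
296 [-2  0 -1  0 -1 -3  5  0  1 -2  4  4 -3 -1  2  5  4 38 84 27  0 -2  0]
304 [ 1 -1  0 -1 -2 -2  3  1  1 -1  2  0  3  3  0 -1  2 -5  2 -1 -2 -1  2]
312 [-2  0  2  2 -5 -2  0  0 -1  0  3  1 -2  2 -1 -3 -1 -1 -1 -2  0  2  2]
```

View pics/c1.png

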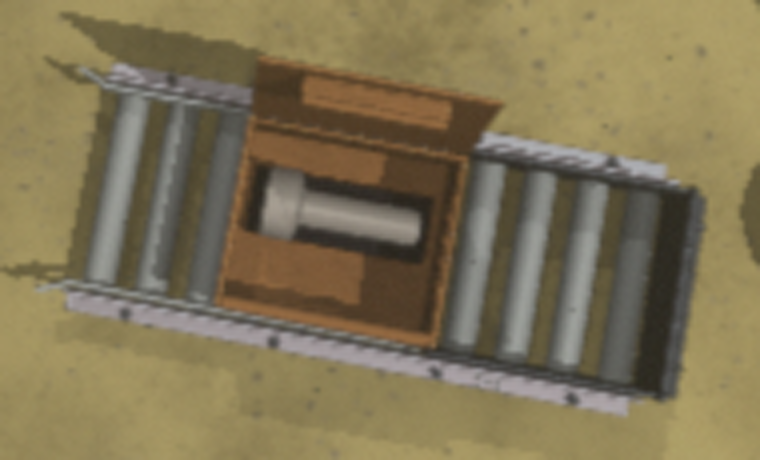

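```bash
cat >> h.py <<'E'
from scipy.spatial.transform import Rotation as Ro
YAW=-.159; CX=np.array([np.cos(YAW),np.sin(YAW),0]); CY=np.array([-np.sin(YAW),np.cos(YAW),0]); C0=np.array([.5009,-.0033,0])
def W(x,y,z,c=C0): return c+x*CX+y*CY+np.array([0,0,z])
def rpy(jaw):
    x=np.array([0,0,-1.]); return Ro.from_matrix(np.c_[x,jaw,np.cross(x,jaw)]).as_euler('xyz')
def best(p,jaw):
    c=[(inverse_kinematics(p,rpy(s*jaw)),s) for s in(1,-1)]; c=[k for k in c if k[0] is not None]
    return rpy(min(c,key=lambda k:abs(k[0][5]))[1]*jaw)
def st(l=''):
    o=observe(); print(l,round(o['time_s'],2),o['eef_pos'].round(4),'F',o['ft_force'].round(1),'op',round(o['opening'],3)); return o
E
python3 - <<'E'
from h import *
gripper_to(.04)
p=W(0,.105,.25); r=best(p,CX)
movep(p,r); st('above'); 
move_l(W(0,.105,.075),.15); st('down')
print(move_l(W(0,.075+.011-.125,.075),.05,max_force=12)); st('push1')
print(move_l(W(0,.075+.011-.175,.075),.02,max_force=8)); hold(.3); o=st('push2')
print('travel', (o['eef_pos']-W(0,.086,0))@CY)
snap('top','top1')
im,d=snap('scene','scene1')
E
```

```text
above 2.84 [0.5174 0.1012 0.2499] F [0.3 1.1 0. ] op 0.04
down 4.16 [0.5184 0.1004 0.0761] F [0.3 0.6 0.3] op 0.04
False
push1 7.19 [ 0.4946 -0.0417  0.0749] F [-0.1  0.  -0.1] op 0.04
True
push2 9.03 [ 0.4885 -0.0725  0.0739] F [ 0.6 -0.1 -0.2] op 0.04
travel -0.1563191597377786<stdin>:3: UserWarning: Gimbal lock detected. Setting third angle to zero since it is not possible to uniquely determine all angles.
```

View pics/scene1.png

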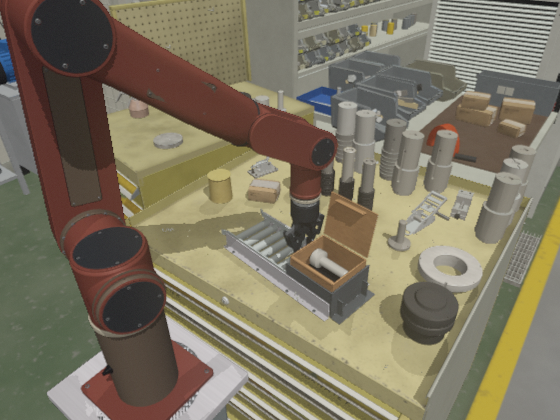

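```bash
python3 - <<'E' 2>/dev/null
from h import *
e=observe()['eef_pos']; C1=W(0,-.1565,0)
move_l(e+CY*.03,.1); move_l(e+CY*.03+[0,0,.27],.25); 
p=W(.17,0,.34,C1); r=best(p,CY); print(r)
a=W(.0,.16,.36,C1); movep(a,r); gripper_to(.03); st()
im,d=snap('top','top2'); P=cloud('top',d);Z=P[...,2]
reg=np.zeros(Z.shape,bool); reg[205:320,290:405]=1
for l,m in(('carton',(Z>.102)&(Z<.118)),('lidtop',(Z>.215)&(Z<.26))):
    q=P[m&reg][:,:2]*1000; rr=cv2.minAreaRect(q.astype(np.float32)); print(l,len(q),rr, 'tracky',np.percentile((q/1000-C0[:2])@CY[:2],[1,99]),'x',np.percentile((q/1000-C0[:2])@CX[:2],[1,99]))
s=P[(Z>.03)&(Z<.12)]; s=s[(s[:,0]>.57)&(s[:,0]<.75)&(s[:,1]<-.1)&(s[:,1]>-.4)]; print('arbor',np.percentile(s,[2,50,98],axis=0).round(3))
cv2.imwrite('pics/c2.png',cv2.resize(im[200:315,270:420,::-1],None,fx=5,fy=5,interpolation=cv2.INTER_CUBIC))
E
```

```text
[-2.98259265  1.57079633  0.        ]
 12.54 [5.014e-01 1.000e-04 3.600e-01] F [-0.2  0.1  0.3] op 0.03
carton 190 ((474.85333251953125, -163.83700561523438), (139.5280303955078, 131.43971252441406), 80.99369812011719) tracky [-0.23205696 -0.10479345] x [-0.06590637  0.06508471]
lidtop 177 ((549.2861328125, -207.5020751953125), (58.533634185791016, 24.629796981811523), 81.08366394042969) tracky [-0.22011293 -0.16683073] x [0.06810373 0.09228245]
arbor [[ 0.641 -0.397  0.033]
 [ 0.688 -0.354  0.043]
 [ 0.748 -0.323  0.048]]
```

View pics/c2.png

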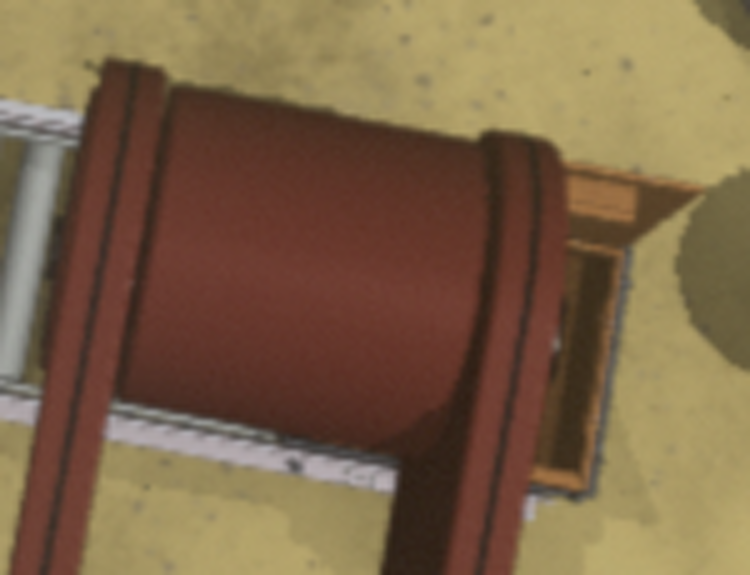

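```bash
python3 - <<'E' 2>/dev/null
from h import *
C1=W(0,-.1565,0); p=W(.135,0,.34,C1); r=best(p,CY)
gripper_to(0.0); movep(p,r); st('over')
move_l(W(.135,0,.212,C1),.2,max_force=10); st('behind')
N=11
for i,(th,rr) in enumerate(zip(np.linspace(1.5,.12,N),np.linspace(.095,.123,N))):
    x=.065-rr*np.cos(th)+.004*np.sin(th)+.011; z=.114+rr*np.sin(th)+.004*np.cos(th)
    hit=move_l(W(x,0,z,C1),.08,max_force=15); st(f'th{th:.2f} {hit}')
    if hit: break
    if i==5: snap('scene','scene3')
E
```

```text
over 13.84 [ 0.6092 -0.1783  0.3402] F [-0.3  0.7  0. ] op 0.0
behind 14.63 [ 0.6103 -0.1789  0.214 ] F [-1.  -0.8  0.2] op 0.0
th1.50 False 15.56 [ 0.5488 -0.1696  0.2093] F [-0.5  0.   0.3] op -0.0
th1.36 False 15.88 [ 0.5351 -0.1673  0.2105] F [-0.3 -0.1 -0.8] op 0.0
th1.22 False 16.21 [ 0.5211 -0.165   0.21  ] F [ 0.3 -0.1  0.5] op -0.0
th1.09 False 16.54 [ 0.5071 -0.1628  0.2074] F [ 0.4  0.9 -0. ] op 0.0
th0.95 False 16.88 [ 0.4932 -0.1605  0.2026] F [0.8 0.3 0.2] op -0.0
th0.81 False 17.22 [ 0.4798 -0.1584  0.1957] F [0.9 0.1 0.2] op -0.0
th0.67 False 17.61 [ 0.467  -0.1563  0.1866] F [ 0.9 -0.   0.6] op -0.0
th0.53 False 17.96 [ 0.4556 -0.1545  0.1757] F [ 0.6 -0.1  0.2] op 0.0
th0.40 False 18.32 [ 0.4454 -0.1528  0.1627] F [0.3 0.7 0.3] op -0.0
th0.26 False 18.68 [ 0.4366 -0.1513  0.1478] F [ 1.1  0.2 -0. ] op 0.0
th0.12 False 19.04 [ 0.4305 -0.1504  0.1322] F [0.3 0.7 1.4] op -0.0
```

```bash
python3 - <<'E' 2>/dev/null
from h import *
C1=W(0,-.1565,0); e=observe()['eef_pos']
for z in np.arange(.128,.105,-.0015):
    h=move_l([*W(-.047,0,0,C1)[:2],z],.02,max_force=22); o=st(f'{h} {z:.4f}')
    if h or o['ft_force'][2]>22: break
snap('scene','scene4')
E
python3 - <<'E'
import cv2
a=cv2.imread('pics/scene4.png')[190:330,210:400]; cv2.imwrite('pics/c4.png',cv2.resize(a,None,fx=4,fy=4,interpolation=cv2.INTER_CUBIC))
E
```

```text
False 0.1280 19.43 [ 0.4298 -0.1504  0.1279] F [0.9 0.  1.3] op -0.0
False 0.1265 19.68 [ 0.4296 -0.1504  0.1263] F [ 0.6 -0.6  1.2] op -0.0
False 0.1250 19.93 [ 0.4294 -0.1502  0.1247] F [ 0.1 -0.2  0.5] op 0.0
False 0.1235 20.18 [ 0.4295 -0.1503  0.1232] F [0.2 0.3 0.1] op -0.0
False 0.1220 20.43 [ 0.4296 -0.1503  0.1218] F [-0.7  0.4 -0.9] op -0.0
False 0.1205 20.68 [ 0.4299 -0.1505  0.1206] F [0.5 0.6 0.5] op 0.001
False 0.1190 20.93 [ 0.4298 -0.1504  0.119 ] F [ 0.1 -0.2  1. ] op 0.0
False 0.1175 21.18 [ 0.4297 -0.1504  0.1174] F [ 0.9 -0.2  1.4] op 0.0
False 0.1160 21.43 [ 0.4297 -0.1504  0.1159] F [ 0.2 -0.4  0.6] op 0.0
False 0.1145 21.68 [ 0.4298 -0.1505  0.1151] F [-1.5  0.6  7.9] op -0.0
False 0.1130 21.93 [ 0.4298 -0.1507  0.1148] F [-7.8  3.  17.6] op -0.0
False 0.1115 22.18 [ 0.4299 -0.1507  0.1145] F [-11.1   5.3  27.1] op 0.0
```

View pics/c4.png

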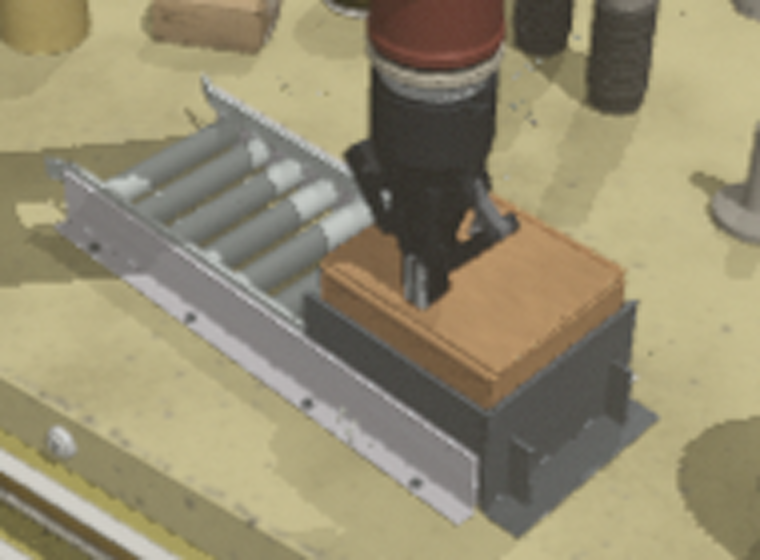

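The lid is down flat at its stop, with the tip at z ≈ 114.5 mm and 27 N on it. I'll lift off and check that it stays shut and the carton stays home.

```bash
python3 - <<'E' 2>/dev/null
from h import *
C1=W(0,-.1565,0); e=observe()['eef_pos']
move_l(e+[0,0,.02],.04); st('up'); move_l(e+[0,0,.2],.2)
set_joints(np.array([1.198,0.22,1.526,0,1.395,-.126])); hold(.5); st('away')
im,d=snap('top','top5'); P=cloud('top',d);Z=P[...,2]
reg=np.zeros(Z.shape,bool); reg[205:320,285:405]=1
m=reg&(Z>.1)&(Z<.26); q=P[m]; L=q-C1; x=L@CX; y=L@CY
print('x',np.percentile(x,[1,99]),'y',np.percentile(y,[1,99]),'zmax',q[:,2].max())
i=(abs(x)<.055)&(abs(y)<.065); f=np.polyfit(x[i],q[i,2],1); print('slope,z0',f,'angle',-np.arctan(f[0]))
r=cv2.minAreaRect((q[:,:2]*1000).astype(np.float32)); print(r)
ims,_=snap('scene','scene5')
a=cv2.resize(im[200:315,220:410,::-1],(760,460)); cv2.imwrite('pics/c5.png',a)
b=ims[190:330,210:400,::-1]; cv2.imwrite('pics/c6.png',cv2.resize(b,None,fx=4,fy=4,interpolation=cv2.INTER_CUBIC))
E
```

```text
up 22.96 [ 0.4297 -0.1506  0.1342] F [-0.5  0.9  0.1] op -0.0
away 27.36 [0.1527 0.6062 0.2318] F [-0.1  0.6 -0.2] op 0.0
x [-0.06460911  0.06327778] y [-0.0738968   0.07399261] zmax 0.12776399671018068
slope,z0 [-0.0233859   0.11962751] angle 0.023381633314455322
((475.4921569824219, -158.35055541992188), (151.09762573242188, 131.06838989257812), 80.89386749267578)
```

View pics/c5.png

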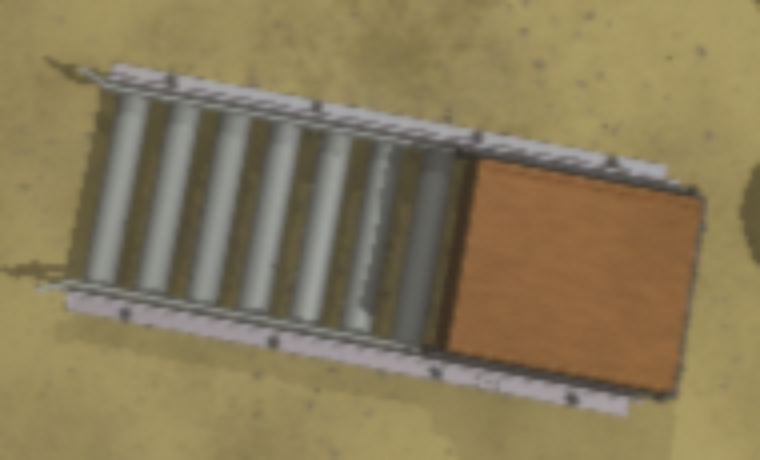

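View pics/c6.png

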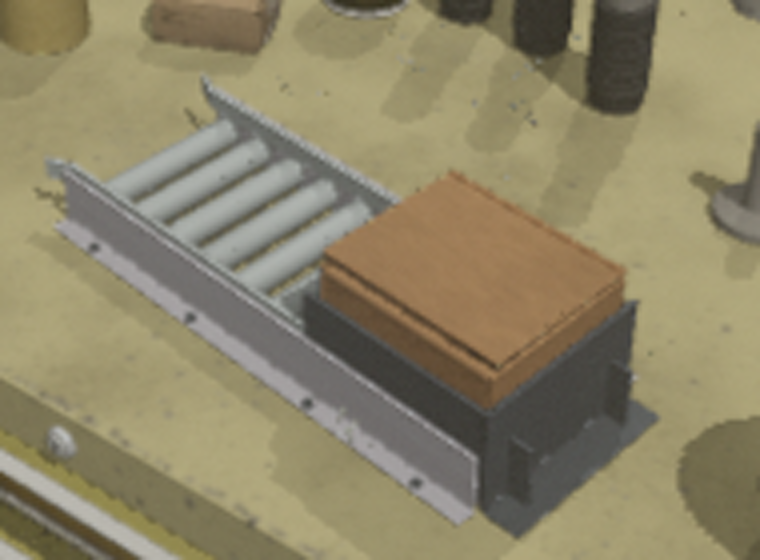

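The lid is shut at about 0.023 rad and the carton sits in the bay. The push force fell to zero after contact, so I'll push once more, gently, to confirm it is still against the stop.

```bash
python3 - <<'E' 2>/dev/null
from h import *
C1=W(0,-.1565,0); gripper_to(.04)
p=W(0,.105,.25,C1); movep(p,best(p,CX)); move_l(W(0,.105,.08,C1),.2)
move_l(W(0,.092,.08,C1),.05,max_force=5)
h=move_l(W(0,.076,.08,C1),.015,max_force=6); o=st(f'nudge {h}'); print('y rel C1',(o['eef_pos']-C1)@CY)
e=o['eef_pos']; move_l(e+CY*.03,.05); move_l(e+CY*.03+[0,0,.15],.25); 
set_joints(np.array([1.198,0.22,1.526,0,1.395,-.126])); st()
im,d=snap('top','top7'); P=cloud('top',d);Z=P[...,2]
reg=np.zeros(Z.shape,bool); reg[205:320,285:405]=1
q=P[reg&(Z>.1)&(Z<.26)]; L=q-C1; x=L@CX; y=L@CY; i=(abs(x)<.055)&(abs(y)<.065)
print('y',np.percentile(y,[1,99]),'zmax',q[:,2].max(),'angle',-np.polyfit(x[i],q[i,2],1)[0],cv2.minAreaRect((q[:,:2]*1000).astype(np.float32))[0])
print(job_done())
E
```

```text
nudge True 32.54 [ 0.4894 -0.0729  0.0797] F [0.7 2.  2.9] op 0.04
y rel C1 0.08598012150764003
 36.64 [0.1537 0.6059 0.2319] F [ 0.6  0.  -0.2] op 0.04
y [-0.07398977  0.07409815] zmax 0.12774651027843364 angle 0.024957722701633153 (475.3393249511719, -158.15919494628906)
the job is handed in; nothing more can be done
None
```

The carton is home against the end stop with its lid snapped shut, and I handed the job in at about 36.6 s of the 58 s allowed.

**What I did:** I pushed the open carton about 156 mm down the rollers until it met the stop. I then swung the lid over from behind with the closed fingertips and pressed its front edge down over the tab. The press force rose to about 27 N with the lid against its stop. Afterwards I gave the shut carton one gentle push to check it was still home, and moved the arm clear.

**Last checks, arm clear:**
- **Lid:** it stayed shut by itself, at about 0.025 rad in the depth image. That is within the 0.0–0.03 range for snapped in.
- **Carton home:** the gentle push met resistance at the same place as the first push, to within about 0.5 mm. The top picture after the lid was shut showed no gap at the stop, and the carton's measured position didn't change after the second push.
- **Carton upright and bystanders:** the carton is level on the rollers. My path stayed clear of the other objects, but I didn't measure their positions again afterwards.

**Weaker evidence:** I saw no distinct force drop when the tab snapped, because 1.5 mm steps with readings only in between were too coarse. That it snapped in rests on the lid staying shut after release. The force also read near zero just after the first push, which is why I added the second.

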